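# Clamp a preserving jar in the filling stand and fit the funnel

### The job

Get the jar ready for ladling in the bean stew: slide the filling stand's jaw along by its knob until the jar is snug between the jaw and the fixed fence, then turn the knob clockwise as far as it goes to lock the jaw. Then lower the steel funnel spout-first into the jar's mouth until its shoulder sits on the rim, upright, and let go only once the spout is in the neck. Keep the jar standing and leave the measuring cup, the white bowl and the pepper mill where they are.

Things in the scene. Friction and masses are not known exactly. Their poses are not given: they have to be found in the camera images.
- stand: Fixed jar-filling stand: pale wooden plate 340 x 110 x 18 mm on the table. Origin: centre of its underside; x is the slide direction, from the jaw towards the fence. The fence, an upright board 90 mm wide and 55 mm tall above the plate, is fixed at the +x end, its flat face at x = 0.139. A jar against the fence has its axis at x = 0.100 and stands on the plate's top, z = 0.018.
- jaw (a joint): Sliding jaw: wooden block 100 x 80 mm, 22 mm tall, with a 50 mm tall front plate (above the plate's top). Value in m, 0 to 0.098, grows towards the fence; its front face is at stand x = value - 0.029, so about 0.090 when the jar is snug. Slides with 2 N while the knob is loose; the knob's screw bites from about 0.7 rad.
- jaw_face (a point): Middle of the jaw's front face (faces the jar), 27 mm above the plate's top. Axes as the stand's.
- clamp_knob (a joint): Clamp knob on the jaw, 70 mm behind the jaw's front face, vertical axis. Value in rad: 0 = loose, bar along the slide direction; grows clockwise seen from above to a stop at 1.4 = tight, bar nearly across. Stays where it is left; takes under 0.25 N m.
- knob_grip (a point): Point to grip on the knob's axis, 100 mm above the table. The knob is a black upright bar 64 mm long, 14 mm thick, from 78 to 112 mm above the table. Axes turn with the knob: x along the bar, z up; pinch it across y.
- jar: Empty clear glass preserving jar standing on the stand's plate between jaw and fence: body 78 mm diameter to 64 mm high, shoulder, then a neck 58 mm outside and 50 mm inside diameter; 105 mm tall, 0.4 kg. Origin: centre of its underside.
- jar_mouth (a point): Centre of the jar's mouth, at rim height (105 mm above the jar's underside).
- funnel: Steel funnel standing spout-down at the robot's right, 84 mm tall, 0.12 kg. Origin: centre of the spout's lower end, z up. Spout 40 mm diameter at the end, 44 mm at 30 mm up; shoulder cone to 68 mm at 58 mm up; straight band of 68 mm diameter to the top at 84 mm, to grip from above. Seated, its lower end is about 36 mm below the jar's rim.
- cup: Steel measuring cup, 72 mm diameter, 45 mm tall, with a flat handle, standing at the robot's right near the funnel (either may be the nearer one). To be left alone. Origin: centre of its underside.
- ramekin: White ceramic bowl, 76 mm diameter, 42 mm tall, on the robot's side of the stand. To be left alone. Origin: centre of its underside.
- mill: Dark wooden pepper mill, 52 mm diameter, 140 mm tall, beyond the stand. To be left alone. Origin: centre of its underside.
There are look-alikes about, which are no part of the job. Leave any pink or turquoise look-alike of the jar alone.

How it is judged:
On the way, in this order (a step that is already met when the one before it is completed fails the run):
1. the jar is snug between jaw and fence and the clamp knob is tight (value of joint jaw above 0.086 m and x of jar in the frame of stand above 0.096 m and value of joint clamp_knob above 1.2 rad), for 0.2 s.
2. the funnel is seated in the jar's mouth (z of funnel in the frame of jar_mouth below -0.031 m and horizontal distance between funnel and jar_mouth below 0.006 m and angle between funnel's own z axis and vertical below 0.12 rad), for 0.2 s.
At the end, for the whole second after the job is handed in: The jar stands upright, against the fence (4 mm) with the jaw against it (4 mm), the knob is past 1.2 rad (stop at 1.4), and the funnel rests upright (0.12 rad) in the jar's mouth, within 6 mm of its centre, its lower end 31 to 45 mm below the rim (all of step 1 and all of step 2 and z of funnel in the frame of jar_mouth above -0.045 m and angle between jar's own z axis and vertical below 0.06 rad and height (world z) of jar above 0.014 m and linear speed of funnel below 0.02 m/s); the robot touches nothing.
It fails at once if the funnel is let go over the jar before its spout is in the neck (horizontal distance between funnel and jar_mouth below 0.05 m and z of funnel in the frame of jar_mouth above 0 m and contact force between funnel and the fingers below 0.01 N).
It fails at once if the jar is tipped (angle between jar's own z axis and vertical above 0.35 rad).
It fails at once if the measuring cup, white bowl or pepper mill is moved more than 30 mm (distance of any of cup, ramekin, mill from where it was at the start of the episode above 0.03 m).
It also fails if it takes over 61 s, if anything falls off the work surface, if the arm or the gripper's body presses on something with over 40 N, if the wrist force passes 120 N, or if a joint passes its speed limit or range.

### The arm

A 7-joint arm with a two-finger parallel gripper is mounted at the origin on the work surface. World frame = base frame: x ahead of the robot, y to its left, z up, the work surface at z = 0. Lengths are in m, angles in rad, forces in N, time in s.
With the tool pointing down it reaches from about 0.4 to 0.875 m from the base axis. Payload 19.3 kg.
Tool frame: the origin (TCP) lies at the very end of the fingers, on their centre line; the grasp point (between the pads) lies 19 mm behind it; z points along the fingers, y is the line along which they close (so a half turn about z gives the same grasp; the last joint's range is limited). The gripper opens to 85 mm and grips with 20 to 120 N. Pads are 22 mm wide; open, the fingers measure 114 mm over their backs; the gripper's body (76 mm by 85 mm) begins 54 mm behind the grasp point. The pads swing forward as they close: fully open they stand 13 mm farther back than shut.
Start: joints at [-1.345, 0.521, -0.036, 1.599, 0.021, 1.021, -0.113], TCP at [0.182, 0.598, 0.231] pointing down, gripper open.
Joint ranges: [-2.91, 2.91], [-0.3, 2.13], [-1.5, 1.42], [0.17, 2.43], [-1.26, 4.41], [0.16, 1.93], [-2.52, 2.52]. Speed limits (rad/s): [1.89, 1.89, 2.39, 2.39, 3.01, 3.01, 3.01].

### API

Orientations are given as [roll, pitch, yaw] about the fixed x, y, z axes, in that order (R = Rz(yaw) Ry(pitch) Rx(roll)).
In Python, from workcell import monitor, optics, workorder gives the robot as it stands.
- The arm moves only by the tool apply_moves, never from a script. Its arguments are lists of equal length, an entry for each row: "linear": the shift along the tool's x, y, z each as a share of 0.1 m, from -1 to 1, a list of three; "delta_rot": the turn, a rotation vector about the tool's x, y, z each as a share of 120 degrees, from -1 to 1, a list of three. A call has exactly 5 rows; each row is the pose to reach, as a shift and turn from the pose commanded when the call began, along the tool's axes at that moment; what a row does not reach only later rows make up. A row lasts 1/12 s, in which the tool goes at most 41.7 mm and 7.16 degrees, less where a joint would pass 70% of its speed; a pose out of reach is approached as far as the arm can. A call with a number of a shift or a turn outside -1 to 1 is refused whole. A call with a gripper value outside its range is refused whole. "gripper" is the opening, from -1 (shut) to 1 (fully open), set as the call begins (left out, the last holds). The fingers move at their own pace and stop on an object; "force" is the grip in N (left out, the last holds). Time passes only in rows, so rows that repeat a pose let the fingers close, or fill a call up. It gives the time, the measured TCP pose, the force, the opening and the grip force at its end, in the units of the state.
- monitor.observe(): the state, without advancing time (a new reading comes with each control period).
- optics.grab_frame(name): name is "side" or "top"; returns (picture, depth): 420x560x3 uint8, red, green, blue; 420x560 float32, m along the optical axis (not along the pixel's ray), 0 where there is no reading.
- optics.camera_info(name): a dict with "fx", "fy", "cx", "cy" (pixels), "D" ([k1, k2, p1, p2, k3] as OpenCV has them; the pictures are not rectified), "rvec" (rotation vector, rad) and "tvec" (3), from world to camera coordinates, as OpenCV has them. Camera axes: x right, y down, z forward; pixel columns grow to the right and rows downward; lengths in m; the calibration is good to about 2 mm. A picture is of the moment at which its call begins. camera_info takes no time and is no camera call.
- workorder.job_done(): hands the job in; it is judged then, once.
The state is a dict: "clock": time; "qpos": joint angles; "qd": joint speeds; "joint_efforts": joint torques, N m; "position": TCP position; "tool_rot": TCP orientation; "force": force on the tool from outside, world axes, zero at the start; "moment": the same for the moment, N m; "grip_width": finger opening in m; "finger_force": force on a finger pad.
Only numpy, scipy, OpenCV 4.12 (cv2) and the standard library are available. Lean on these libraries where they do the work, as an engineer would, in place of code of your own. Each camera call takes 0.05 s, during which the arm holds its last target. There are 200 camera calls.

## Working session

There is one attempt and no reset: what is moved stays moved. The work goes in short steps, Python scripts to look and compute and a tool call to move; the robot and the scene stay as the last step left them, time stands still between calls to the robot, and variables do not carry over. Pictures are saved under pics/ and viewed, at most 10 in all, crops included, and the job is handed in when it is done.

Besides the shell and the picture viewer there is one more tool, called as name(argument=value, ...), one argument or row to a line, values as JSON. apply_moves: Moves the arm, as the interface text tells. Its arguments: {"type":"object","properties":{"linear":{"type":"array"},"delta_rot":{"type":"array"},"gripper":{"type":"number"},"force":{"type":"number"}},"required":["linear","delta_rot"]}

```bash
mkdir -p pics; ls; cat > h.py <<'E'
import numpy as np, cv2
from workcell import monitor, optics, workorder
from scipy.spatial.transform import Rotation as R
def cam(n):
    c=optics.camera_info(n); K=np.array([[c['fx'],0,c['cx']],[0,c['fy'],c['cy']],[0,0,1.]])
    return K,np.array(c['D'],float),cv2.Rodrigues(np.array(c['rvec'],float))[0],np.array(c['tvec'],float).ravel()
def ray(n,px):
    K,D,Rm,t=cam(n); u=cv2.undistortPoints(np.array(px,float).reshape(-1,1,2),K,D)[:,0]
    d=np.c_[u,np.ones(len(u))]@Rm; return -Rm.T@t,d
def plane(n,px,z):
    o,d=ray(n,px); return o+d*((z-o[2])/d[:,2])[:,None]
def pts(n,dep,px):
    px=np.atleast_2d(px); o,d=ray(n,px); return o+d*dep[px[:,1].astype(int),px[:,0].astype(int)][:,None]
def proj(n,P):
    K,D,Rm,t=cam(n); return cv2.projectPoints(np.array(P,float).reshape(-1,3),cv2.Rodrigues(Rm)[0],t,K,D)[0][:,0]
def save(n,tag):
    im,d=optics.grab_frame(n); cv2.imwrite(f'pics/{tag}.png',im[:,:,::-1]); np.save(f'{tag}_d.npy',d); return im,d
E
python3 - <<'E'
from h import *
a,_=save('top','top0');b,_=save('side','side0')
for n in('top','side'):
    o,d=ray(n,[[280,210]]);print(n,o,d)
print(monitor.observe())
E
```

```text
pics
top [0.5098244  0.01263187 0.90032829] [[ 0.10265587 -0.02933914 -0.99448749]]
side [0.27177028 0.45513673 0.61251993] [[ 0.4396723  -0.60225948 -0.66651027]]
{'clock': 0.1, 'qpos': array([-1.34515379,  0.52196641, -0.03635031,  1.59992077,  0.02120765,
        1.02109725, -0.11278449]), 'qd': array([-1.03958024e-03, -1.81494558e-03,  2.02787614e-03, -9.04698532e-04,
       -2.44388454e-04,  9.34683246e-04, -6.35476623e-05]), 'joint_efforts': array([ 5.80379259e-03, -9.28477407e+01,  1.98512368e+00, -3.70523643e+01,
        1.81694864e-02,  5.56771585e-03, -7.52682354e-05]), 'position': array([0.18215262, 0.59756605, 0.23078638]), 'tool_rot': array([-3.14058816e+00,  6.45760581e-05,  2.84577797e+00]), 'force': array([0.64271173, 0.35837282, 0.06891866]), 'moment': array([-0.02085847, -0.01184428, -0.00872164]), 'finger_force': 0.0, 'grip_width': 0.08518119378225023}
```

View pics/top0.png

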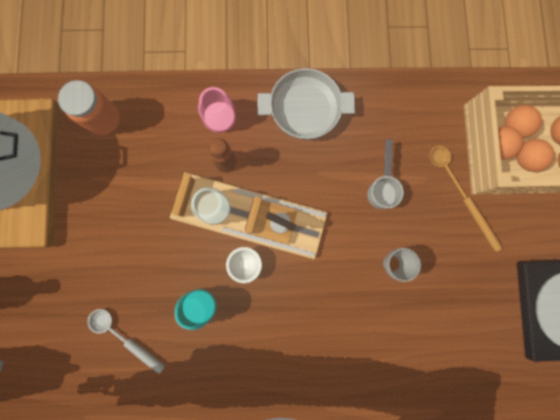

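View pics/side0.png

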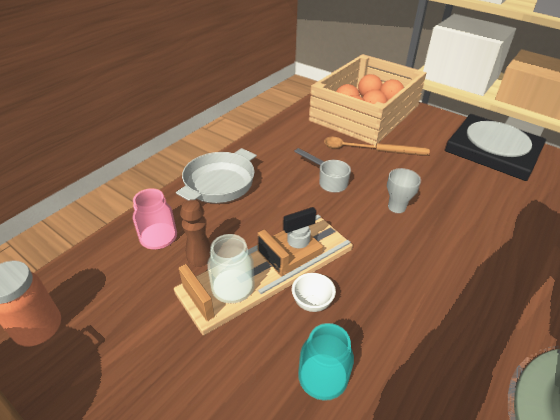

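The top view shows the stand running from the fence (183,195), past the clear jar (211,206) and jaw (265,217), to the knob at about (290,222).

Possible mix-ups (top pixels):
- **Jar:** clear (211,206), pink (217,110) or turquoise (195,310). The clear one on the stand is the target.
- **Funnel:** the plain steel one (403,264) or the handled cup (386,192). The white bowl is at (244,265). I choose (403,264).

Next is one close crop of both choices.

```bash
python3 - <<'E'
from h import *
a=cv2.imread('pics/top0.png');b=cv2.imread('pics/side0.png')
l=cv2.resize(a[165:285,165:335],None,fx=3.2,fy=3.2,interpolation=3)
m=cv2.resize(b[160:225,380:430],None,fx=4,fy=4,interpolation=3)
f=cv2.resize(a[235:295,370:430],None,fx=4,fy=4,interpolation=3)
c=np.zeros((520,800,3),np.uint8);c[:l.shape[0],:l.shape[1]]=l;c[:m.shape[0],550:550+m.shape[1]]=m;c[270:270+f.shape[0],550:550+f.shape[1]]=f
cv2.imwrite('pics/crop0.png',c)
d=np.load('top0_d.npy');ds=np.load('side0_d.npy')
# height map points
v,u=np.mgrid[0:420,0:560];px=np.c_[u.ravel(),v.ravel()]
P=pts('top',d,px).reshape(420,560,3)
hs=P[:,:,2]
print('table z',np.median(hs[300:340,250:350]))
sub=hs[165:285,165:335]
cv2.imwrite('pics/hm.png',np.clip(sub*2000,0,255).astype(np.uint8))
# funnel pts
w=P[240:290,375:430];m=(w[...,2]>.07)&(w[...,2]<.1);q=w[m];print('funnel',len(q),q.mean(0),q.min(0),q.max(0))
Ps=pts('side',ds,px).reshape(420,560,3)
w=Ps[165:215,380:425];m=(w[...,2]>.062)&(w[...,2]<.095);q=w[m];print('funnelS',len(q),q.mean(0),q.min(0),q.max(0))
# knob pts
for P_,r in((P,(190,250,255,325)),(Ps,(200,250,270,325))):
    w=P_[r[0]:r[1],r[2]:r[3]];m=(w[...,2]>.095)&(w[...,2]<.12);q=w[m];print('knob',len(q),q.mean(0));
    c=q[:,:2]-q[:,:2].mean(0);e,V=np.linalg.eigh(np.cov(c.T));print(V[:,1],np.ptp(c@V,0), (q[:,:2]@V).max(0),(q[:,:2]@V).min(0))
E
```

```text
table z -0.001170556237500897
funnel 197 [ 0.47286203 -0.2693224   0.07885225] [ 0.44166219 -0.30167007  0.07008091] [ 0.50613923 -0.2328047   0.0860491 ]
funnelS 578 [ 0.47242318 -0.26764763  0.0746443 ] [ 0.43903999 -0.30514497  0.0620235 ] [ 0.50555214 -0.23301525  0.08749724]
knob 227 [ 0.56921934 -0.01039337  0.10964883]
[0.46098325 0.88740883] [0.01404795 0.06266565] [-0.50335008  0.28419558] [-0.51739803  0.22152993]
knob 382 [ 0.56596541 -0.00926582  0.10720998]
[0.46244247 0.88664929] [0.01838695 0.06343353] [-0.50091485  0.28333093] [-0.5193018  0.2198974]
```

View pics/crop0.png

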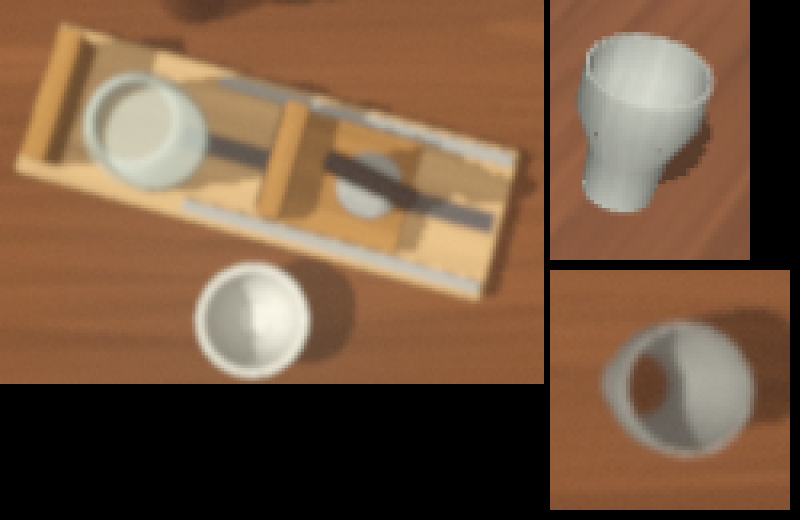

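The crop confirms the choice. The plain steel piece with an open hole and a spout below is the funnel, and the knob bar is slightly clockwise of the slide direction, running from about (267,215) to (295,227). Now I fit the poses and plan the approach.

```bash
cat >> h.py <<'E'
def plan(target,yaw,start=None,startyaw=None):
    """calls (shift,turn) in move units, tool kept pointing down"""
    s=monitor.observe(); p=np.array(s['position'] if start is None else start); y=s['tool_rot'][2] if startyaw is None else startyaw
    target=np.array(target,float)
    for k in range(20):
        Rt=R.from_euler('xyz',[np.pi,0,y])
        d=Rt.inv().apply(target-p); dy=(yaw-y+np.pi)%(2*np.pi)-np.pi
        if np.linalg.norm(d)<5e-4 and abs(dy)<.005: break
        f=min(1,.1/max(abs(d)),.6/max(abs(dy),1e-9)); 
        lin=np.round(d*f/.1,3); rz=round(-dy*f/np.radians(120),3)
        print(lin.tolist(),rz); p=p+Rt.apply(lin*.1); y-=rz*np.radians(120)
    print('end',p.round(4),round(y,4))
E
python3 - <<'E'
from h import *
v,u=np.mgrid[0:420,0:560];px=np.c_[u.ravel(),v.ravel()]
d=np.load('top0_d.npy');P=pts('top',d,px).reshape(420,560,3)
w=P[165:265,160:335];q=w[(w[...,2]>.009)&(w[...,2]<.03)].reshape(-1,3)
lo=q[:,:2]
a=w[...,2];m=((a>.009)&(a<.2)).astype(np.uint8);n,l,st,c=cv2.connectedComponentsWithStats(m)
print(st)
i=1+np.argmax(st[1:,4]);Q=w[l==i]
rect=cv2.minAreaRect((Q[:,:2]*1000).astype(np.float32));print('rect all',rect)
# plate edges via corner pixels at z=.018
cp=np.array([[17,165],[480,298],[518,152]])/3.2+165
print('corners',plane('top',cp,.018))
for n,z0,z1,r in(('jar',.112,.13,(180,235,185,240)),('funnel',.076,.09,(240,290,375,430)),('ram',.036,.046,(240,290,220,270)),('face',.058,.074,(195,240,238,280)),('mill',.125,.15,(130,175,205,240)),('cup',.039,.05,(170,215,360,410))):
    g=P[r[0]:r[1],r[2]:r[3]];g=g[(g[...,2]>z0)&(g[...,2]<z1)]
    if len(g)>5: print(n,len(g),cv2.minEnclosingCircle((g[:,:2]*1000).astype(np.float32)),cv2.minAreaRect((g[:,:2]*1000).astype(np.float32)) if n in('face',) else '')
E
```

```text
[[   0    0  175  100 9792]
 [  54    0   21    7  106]
 [  10    8  157   86 7225]
 [  67   83   34   17  377]]
rect all ((590.798095703125, 57.90953063964844), (339.64801025390625, 110.12220001220703), 72.88917541503906)
corners [[ 0.59179929  0.23371767  0.018     ]
 [ 0.49069511 -0.08901077  0.018     ]
 [ 0.59269518 -0.11988864  0.018     ]]
jar 232 ((607.6817016601562, 136.80328369140625), 29.468517303466797) 
funnel 135 ((475.2542724609375, -267.3329772949219), 34.51555252075195) 
ram 277 ((480.5960998535156, 69.70618438720703), 37.39377975463867) 
face 350 ((580.3335571289062, 26.77170181274414), 47.29909896850586) ((586.3402099609375, 27.822978973388672), (74.72333526611328, 77.53152465820312), 88.68936157226562)
mill 272 ((718.7931518554688, 111.72402954101562), 19.005020141601562) 
cup 203 ((641.6314697265625, -254.03773498535156), 43.885955810546875)
```

```bash
python3 - <<'E'
from h import *
y=np.radians(62.5)
plan([.5697,-.0106,.16],y)
E
```

```text
[-1.0, -0.855, 0.129] 0.153
[-1.0, -0.408, 0.106] 0.125
[-1.0, -0.126, 0.099] 0.117
[-1.0, 0.12, 0.099] 0.117
[-1.0, 0.382, 0.105] 0.125
[-1.0, 0.724, 0.121] 0.143
[-0.298, 0.396, 0.049] 0.058
end [ 0.5697 -0.0106  0.16  ] 1.0907
```

apply_moves(
  linear=[
    [-1.0,-0.855,0.129],
    [-1.0,-0.855,0.129],
    [-1.0,-0.855,0.129],
    [-1.0,-0.855,0.129],
    [-1.0,-0.855,0.129],
  ],
  delta_rot=[
    [0,0,0.05],
    [0,0,0.1],
    [0,0,0.153],
    [0,0,0.153],
    [0,0,0.153],
  ],
  gripper=1,
)

```text
clock: 0.52
position: [0.255, 0.4842, 0.2183]
tool_rot: [-3.141, 0.001, 2.521]
force: [0.2, -0.6, -0.0]
grip_width: 0.0855
finger_force: 0.0
```

apply_moves(
  linear=[
    [-1.0,-0.408,0.106],
    [-1.0,-0.408,0.106],
    [-1.0,-0.408,0.106],
    [-1.0,-0.408,0.106],
    [-1.0,-0.408,0.106],
  ],
  delta_rot=[
    [0,0,0.05],
    [0,0,0.1],
    [0,0,0.125],
    [0,0,0.125],
    [0,0,0.125],
  ],
)

```text
clock: 0.93
position: [0.3113, 0.3955, 0.2078]
tool_rot: [-3.142, 0.0, 2.263]
force: [-1.2, -0.0, -0.4]
grip_width: 0.0854
finger_force: 0.0
```

apply_moves(
  linear=[
    [-1.0,-0.126,0.099],
    [-1.0,-0.126,0.099],
    [-1.0,-0.126,0.099],
    [-1.0,-0.126,0.099],
    [-1.0,-0.126,0.099],
  ],
  delta_rot=[
    [0,0,0.05],
    [0,0,0.1],
    [0,0,0.117],
    [0,0,0.117],
    [0,0,0.117],
  ],
)

```text
clock: 1.35
position: [0.365, 0.3116, 0.1979]
tool_rot: [-3.142, -0.0, 2.02]
force: [-0.3, 0.2, 0.2]
grip_width: 0.0856
finger_force: 0.0
```

apply_moves(
  linear=[
    [-1.0,0.12,0.099],
    [-1.0,0.12,0.099],
    [-1.0,0.12,0.099],
    [-1.0,0.12,0.099],
    [-1.0,0.12,0.099],
  ],
  delta_rot=[
    [0,0,0.05],
    [0,0,0.1],
    [0,0,0.117],
    [0,0,0.117],
    [0,0,0.117],
  ],
)

```text
clock: 1.77
position: [0.4191, 0.2271, 0.1879]
tool_rot: [-3.141, -0.0, 1.776]
force: [0.3, 0.5, 0.5]
grip_width: 0.0853
finger_force: 0.0
```

apply_moves(
  linear=[
    [-1.0,0.382,0.105],
    [-1.0,0.382,0.105],
    [-1.0,0.382,0.105],
    [-1.0,0.382,0.105],
    [-1.0,0.382,0.105],
  ],
  delta_rot=[
    [0,0,0.05],
    [0,0,0.1],
    [0,0,0.125],
    [0,0,0.125],
    [0,0,0.125],
  ],
)

```text
clock: 2.18
position: [0.4768, 0.1369, 0.1773]
tool_rot: [-3.141, -0.0, 1.514]
force: [-0.6, 0.2, -1.2]
grip_width: 0.0853
finger_force: 0.0
```

apply_moves(
  linear=[
    [-1.0,0.724,0.121],
    [-1.0,0.724,0.121],
    [-1.0,0.724,0.121],
    [-1.0,0.724,0.121],
    [-1.0,0.724,0.121],
  ],
  delta_rot=[
    [0,0,0.05],
    [0,0,0.1],
    [0,0,0.143],
    [0,0,0.143],
    [0,0,0.143],
  ],
)

```text
clock: 2.6
position: [0.5435, 0.0323, 0.165]
tool_rot: [-3.141, 0.0, 1.214]
force: [0.3, 1.5, 0.5]
grip_width: 0.0854
finger_force: 0.0
```

apply_moves(
  linear=[
    [-0.298,0.396,0.049],
    [-0.298,0.396,0.049],
    [-0.298,0.396,0.049],
    [-0.298,0.396,0.049],
    [-0.298,0.396,0.049],
  ],
  delta_rot=[
    [0,0,0.05],
    [0,0,0.058],
    [0,0,0.058],
    [0,0,0.058],
    [0,0,0.058],
  ],
)

```text
clock: 3.02
position: [0.5694, -0.0077, 0.1605]
tool_rot: [-3.141, -0.001, 1.095]
force: [-0.0, -0.4, 1.0]
grip_width: 0.0856
finger_force: 0.0
```

```bash
python3 - <<'E'
from h import *
print(monitor.observe()['qpos'].round(3))
plan([.5697,-.0106,.082],np.radians(62.5))
E
```

```text
[-0.417  0.568  0.467  1.834 -0.34   0.819 -0.254]
[-0.024, 0.016, 0.785] 0.002
end [ 0.5697 -0.0105  0.082 ] 1.091
```

apply_moves(
  linear=[
    [0,0,0.2],
    [0,0,0.4],
    [0,0,0.6],
    [0,0,0.78],
    [0,0,0.78],
  ],
  delta_rot=[
    [0,0,0],
    [0,0,0],
    [0,0,0],
    [0,0,0],
    [0,0,0],
  ],
)

```text
clock: 3.43
position: [0.5679, -0.0082, 0.0799]
tool_rot: [-3.138, 0.001, 1.094]
force: [0.2, 0.6, -0.7]
grip_width: 0.0857
finger_force: 0.0
```

apply_moves(
  linear=[
    [0,0,0],
    [0,0,0],
    [0,0,0],
    [0,0,0],
    [0,0,0],
  ],
  delta_rot=[
    [0,0,0],
    [0,0,0],
    [0,0,0],
    [0,0,0],
    [0,0,0],
  ],
  gripper=-1,
  force=40,
)

```text
clock: 3.85
position: [0.5701, -0.0101, 0.0833]
tool_rot: [3.141, -0.001, 1.091]
force: [-0.9, -0.3, -0.6]
grip_width: 0.0252
finger_force: 0.0
```

apply_moves(
  linear=[
    [0,0,0],
    [0,0,0],
    [0,0,0],
    [0,0,0],
    [0,0,0],
  ],
  delta_rot=[
    [0,0,0],
    [0,0,0],
    [0,0,0],
    [0,0,0],
    [0,0,0],
  ],
)

```text
clock: 4.27
position: [0.5705, -0.0104, 0.0831]
tool_rot: [3.14, -0.001, 1.091]
force: [0.9, -0.2, 6.1]
grip_width: 0.0136
finger_force: 43.9
```

```bash
python3 - <<'E'
from h import *
s=monitor.observe();p=s['position'];y=s['tool_rot'][2];print(s['force'],s['moment'])
d=R.from_euler('xyz',[np.pi,0,y]).inv().apply([np.cos(np.radians(72.9)),np.sin(np.radians(72.9)),0])
print('slide dir tool',d)
E
```

```text
[ 0.90947745 -0.24181913  6.10117593] [ 0.08353492 -0.21664798  0.09601437]
slide dir tool [ 9.83539399e-01 -1.80693805e-01 -2.21286090e-17]
```

apply_moves(
  linear=[
    [0.05,-0.009,0],
    [0.1,-0.018,0],
    [0.15,-0.028,0],
    [0.2,-0.037,0],
    [0.25,-0.046,0],
  ],
  delta_rot=[
    [0,0,0],
    [0,0,0],
    [0,0,0],
    [0,0,0],
    [0,0,0],
  ],
)

```text
clock: 4.68
position: [0.5779, 0.0137, 0.0832]
tool_rot: [3.14, -0.0, 1.09]
force: [0.7, -2.0, 7.7]
grip_width: 0.0134
finger_force: 43.8
```

apply_moves(
  linear=[
    [0.05,-0.009,0],
    [0.1,-0.018,0],
    [0.15,-0.028,0],
    [0.2,-0.037,0],
    [0.25,-0.046,0],
  ],
  delta_rot=[
    [0,0,0],
    [0,0,0],
    [0,0,0],
    [0,0,0],
    [0,0,0],
  ],
)

```text
clock: 5.1
position: [0.5853, 0.0377, 0.0831]
tool_rot: [3.14, -0.0, 1.09]
force: [0.4, -4.9, 8.7]
grip_width: 0.0132
finger_force: 43.9
```

apply_moves(
  linear=[
    [0.02,-0.004,0],
    [0.04,-0.007,0],
    [0.06,-0.011,0],
    [0.08,-0.015,0],
    [0.09,-0.017,0],
  ],
  delta_rot=[
    [0,0,0],
    [0,0,0],
    [0,0,0],
    [0,0,0],
    [0,0,0],
  ],
)

```text
clock: 5.52
position: [0.588, 0.0465, 0.0831]
tool_rot: [3.14, -0.0, 1.09]
force: [1.0, -3.6, 8.3]
grip_width: 0.0133
finger_force: 43.9
```

```bash
cat >>h.py <<'E'
E=np.array([np.cos(np.radians(72.9)),np.sin(np.radians(72.9))]);N=np.array([-E[1],E[0]]);S0=np.array([.5908,.0579])
def stand(p): d=np.array(p)[:2]-S0; return round(d@E,4),round(d@N,4)
E
python3 - <<'E'
from h import *
s=monitor.observe();print(stand(s['position']),s['force'][:2]@E,s['force'][:2]@N,s['force'],s['moment'])
E
```

```text
(np.float64(-0.0118), np.float64(-0.0007)) -3.12804826131882 -2.0210593437551356 [ 1.01194208 -3.58403962  8.25112813] [-0.87277186  0.01068158  0.04798711]
```

apply_moves(
  linear=[
    [0.006,-0.001,0],
    [0.012,-0.002,0],
    [0.018,-0.003,0],
    [0.024,-0.004,0],
    [0.03,-0.005,0],
  ],
  delta_rot=[
    [0,0,0],
    [0,0,0],
    [0,0,0],
    [0,0,0],
    [0,0,0],
  ],
)

```text
clock: 5.93
position: [0.5888, 0.0491, 0.0832]
tool_rot: [3.14, 0.0, 1.09]
force: [0.4, -4.5, 7.3]
grip_width: 0.0135
finger_force: 44.0
```

apply_moves(
  linear=[
    [0.004,-0.001,0],
    [0.008,-0.001,0],
    [0.01,-0.002,0],
    [0.01,-0.002,0],
    [0.01,-0.002,0],
  ],
  delta_rot=[
    [0,0,0],
    [0,0,0],
    [0,0,0],
    [0,0,0],
    [0,0,0],
  ],
)

```text
clock: 6.35
position: [0.5891, 0.0502, 0.0832]
tool_rot: [3.14, -0.0, 1.09]
force: [-0.6, -4.3, 7.8]
grip_width: 0.0136
finger_force: 44.0
```

```bash
python3 - <<'E'
from h import *
s=monitor.observe();print(stand(s['position']),s['force'][:2]@E,s['force'][:2]@N,s['force'],s['moment'])
E
```

```text
(np.float64(-0.0079), np.float64(-0.0007)) -4.248468543220158 -0.6902554285954098 [-0.58947976 -4.26361949  7.78507823] [-0.74870617  0.00563637  0.0021777 ]
```

apply_moves(
  linear=[
    [0.005,-0.001,0],
    [0.01,-0.002,0],
    [0.015,-0.003,0],
    [0.015,-0.003,0],
    [0.015,-0.003,0],
  ],
  delta_rot=[
    [0,0,0],
    [0,0,0],
    [0,0,0],
    [0,0,0],
    [0,0,0],
  ],
)

```text
clock: 6.77
position: [0.5893, 0.0505, 0.0831]
tool_rot: [3.14, 0.001, 1.089]
force: [-1.6, -8.7, 10.2]
grip_width: 0.0131
finger_force: 44.1
```

apply_moves(
  linear=[
    [0.005,-0.001,0],
    [0.01,-0.002,0],
    [0.015,-0.003,0],
    [0.015,-0.003,0],
    [0.015,-0.003,0],
  ],
  delta_rot=[
    [0,0,0],
    [0,0,0],
    [0,0,0],
    [0,0,0],
    [0,0,0],
  ],
)

```text
clock: 7.18
position: [0.5893, 0.0506, 0.0831]
tool_rot: [3.14, 0.003, 1.088]
force: [-4.7, -16.8, 11.8]
grip_width: 0.0132
finger_force: 44.4
```

```bash
python3 - <<'E'
from h import *
s=monitor.observe();print(stand(s['position']),s['force'][:2]@E,s['force'][:2]@N,s['force'],s['moment'])
E
```

```text
(np.float64(-0.0074), np.float64(-0.0007)) -17.459344291816173 -0.41921284519557567 [ -4.73307056 -16.8107848   11.83512137] [-3.30337848  0.96710396  0.10072319]
```

Snug, with 17 N against the fence. Now turning the knob clockwise.

apply_moves(
  linear=[
    [0,0,0],
    [0,0,0],
    [0,0,0],
    [0,0,0],
    [0,0,0],
  ],
  delta_rot=[
    [0,0,0.04],
    [0,0,0.08],
    [0,0,0.12],
    [0,0,0.16],
    [0,0,0.2],
  ],
)

```text
clock: 7.6
position: [0.5898, 0.0502, 0.0832]
tool_rot: [3.138, 0.001, 0.665]
force: [0.2, -18.3, 5.9]
grip_width: 0.0132
finger_force: 43.6
```

apply_moves(
  linear=[
    [0,0,0],
    [0,0,0],
    [0,0,0],
    [0,0,0],
    [0,0,0],
  ],
  delta_rot=[
    [0,0,0.04],
    [0,0,0.08],
    [0,0,0.12],
    [0,0,0.16],
    [0,0,0.2],
  ],
)

```text
clock: 8.02
position: [0.5902, 0.0496, 0.0832]
tool_rot: [3.136, -0.001, 0.246]
force: [2.7, -22.2, 2.5]
grip_width: 0.0133
finger_force: 43.2
```

apply_moves(
  linear=[
    [0,0,0],
    [0,0,0],
    [0,0,0],
    [0,0,0],
    [0,0,0],
  ],
  delta_rot=[
    [0,0,0.04],
    [0,0,0.08],
    [0,0,0.12],
    [0,0,0.16],
    [0,0,0.18],
  ],
)

```text
clock: 8.43
position: [0.5902, 0.0489, 0.0832]
tool_rot: [3.136, -0.003, -0.132]
force: [3.6, -25.7, 3.8]
grip_width: 0.0136
finger_force: 43.4
```

```bash
python3 - <<'E'
from h import *
s=monitor.observe();print(stand(s['position']),s['force'][:2]@E,s['force'][:2]@N,s['moment'],np.radians(72.9)-s['tool_rot'][2],s['qpos'].round(2))
E
```

```text
(np.float64(-0.0088), np.float64(-0.0021)) -23.541203788172197 -10.976407968403457 [-5.29187194 -0.66693929  0.21258657] 1.4047957041250672 [-0.66  0.81  0.73  1.83 -0.73  0.8  -1.25]
```

apply_moves(
  linear=[
    [0,0,0],
    [0,0,0],
    [0,0,0],
    [0,0.015,0],
    [-0.005,0.03,0],
  ],
  delta_rot=[
    [0,0,0.015],
    [0,0,0.02],
    [0,0,0.02],
    [0,0,0.02],
    [0,0,0.02],
  ],
)

```text
clock: 8.85
position: [0.5901, 0.0485, 0.0833]
tool_rot: [3.139, -0.004, -0.167]
force: [10.6, -7.8, 0.2]
grip_width: 0.0135
finger_force: 50.8
```

apply_moves(
  linear=[
    [0,0,0],
    [0,0,0],
    [0,0,0],
    [0,0,0],
    [0,0,0],
  ],
  delta_rot=[
    [0,0,0],
    [0,0,0],
    [0,0,0],
    [0,0,0],
    [0,0,0],
  ],
  gripper=0.2,
)

```text
clock: 9.27
position: [0.5884, 0.0512, 0.0824]
tool_rot: [-3.141, 0.0, -0.166]
force: [-0.8, -0.3, 0.6]
grip_width: 0.051
finger_force: 0.0
```

apply_moves(
  linear=[
    [0,0,-0.3],
    [0,0,-0.6],
    [0,0,-0.9],
    [0,0,-1],
    [0,0,-1],
  ],
  delta_rot=[
    [0,0,0],
    [0,0,0],
    [0,0,0],
    [0,0,0],
    [0,0,0],
  ],
)

```text
clock: 9.68
position: [0.5896, 0.0511, 0.1848]
tool_rot: [-3.14, -0.003, -0.166]
force: [-0.4, 0.0, -0.1]
grip_width: 0.0515
finger_force: 0.0
```

```bash
python3 - <<'E'
from h import *
plan([.4741,-.2675,.2],0)
im,d=save('side','side1');it,dt=save('top','top1')
o=cv2.resize(im[180:330,160:360],(800,600),interpolation=3)[:,:,::-1];cv2.imwrite('pics/crop1.png',o)
v,u=np.mgrid[0:420,0:560];px=np.c_[u.ravel(),v.ravel()]
P=pts('side',d,px).reshape(420,560,3)
w=P[200:255,220:330];q=w[(w[...,2]>.09)&(w[...,2]<.118)];print(len(q),q.mean(0) if len(q) else '')
E
```

```text
[-0.184, 1.0, -0.045] -0.024
[-0.237, 1.0, -0.046] -0.024
[-0.29, 1.0, -0.047] -0.024
[-0.099, 0.287, -0.014] -0.007
end [ 0.4741 -0.2675  0.2   ] -0.0002
552 [0.59040082 0.06727453 0.10590263]
```

View pics/crop1.png

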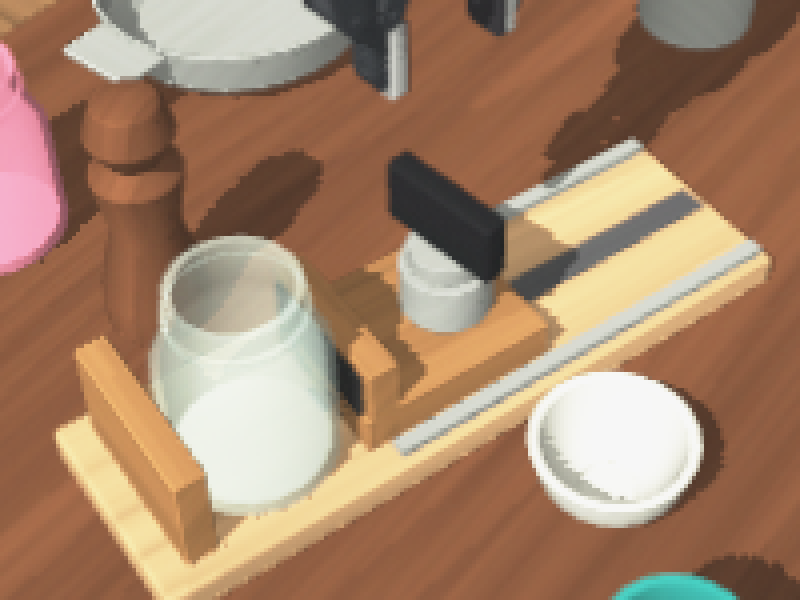

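The crop shows the black bar turned nearly across at (272,232), and the jar upright between the fence and jaw. I'll check the numbers.

```bash
python3 - <<'E'
from h import *
v,u=np.mgrid[0:420,0:560];px=np.c_[u.ravel(),v.ravel()]
d=np.load('side1_d.npy');im=cv2.imread('pics/side1.png');P=pts('side',d,px).reshape(420,560,3)
w=P[215:254,253:290];c=im[215:254,253:290].max(2)<70
q=w[(w[...,2]>.076)&(w[...,2]<.12)&c]
x,y=(q[:,:2]-S0)@E,(q[:,:2]-S0)@N
r=cv2.minAreaRect((np.c_[x,y]*1000).astype(np.float32));print('knob stand',len(q),r)
qt=q[q[:,2]>.1085];rt=cv2.minAreaRect((np.c_[(qt[:,:2]-S0)@E,(qt[:,:2]-S0)@N]*1000).astype(np.float32));print('top',rt)
w=P[235:275,195:245];q=w[(w[...,2]>.113)&(w[...,2]<.13)]
c,rr=cv2.minEnclosingCircle((q[:,:2]*1000).astype(np.float32));print('jar',len(q),c,rr,stand(np.array(c)/1000),q[:,2].max())
d=np.load('top1_d.npy');P=pts('top',d,px).reshape(420,560,3)
w=P[175:235,175:245];q=w[(w[...,2]>.115)&(w[...,2]<.13)]
c,rr=cv2.minEnclosingCircle((q[:,:2]*1000).astype(np.float32));print('jarT',len(q),c,rr,stand(np.array(c)/1000))
w=P[175:260,165:265];q=w[(w[...,2]>.058)&(w[...,2]<.076)];X=(q[:,:2]-S0)@E;Y=(q[:,:2]-S0)@N;s=abs(Y)<.04
print(np.histogram(X[s],np.arange(.03,.17,.005)))
E
```

```text
knob stand 498 ((-9.091205596923828, 1.6978740692138672), (12.768633842468262, 64.79252624511719), 9.284658432006836)
top ((-9.203330993652344, 0.8551120758056641), (12.275379180908203, 63.16526794433594), 9.284658432006836)
jar 509 (612.3768310546875, 154.8868408203125) 30.888887405395508 (np.float64(0.099), np.float64(0.0079)) 0.12626619831831865
jarT 0 (0.0, 0.0) 0.0 (np.float64(-0.2291), np.float64(0.5477))
(array([0, 0, 0, 0, 0, 0, 0, 0, 0, 0, 0, 0, 0, 0, 0, 0, 0, 0, 0, 0, 0, 0,
       0, 0, 0, 0, 0, 0]), array([0.03 , 0.035, 0.04 , 0.045, 0.05 , 0.055, 0.06 , 0.065, 0.07 ,
       0.075, 0.08 , 0.085, 0.09 , 0.095, 0.1  , 0.105, 0.11 , 0.115,
       0.12 , 0.125, 0.13 , 0.135, 0.14 , 0.145, 0.15 , 0.155, 0.16 ,
       0.165, 0.17 ]))
```

Clamping checks out: jaw about 0.090, knob about 1.41 rad, jar x about 0.099. Now the funnel.

```bash
python3 - <<'E'
from h import *
plan([.474,-.268,.16],0.5)
E
```

```text
[-0.18, 1.0, 0.066] -0.095
[-0.397, 1.0, 0.07] -0.101
[-0.668, 1.0, 0.079] -0.113
[-0.072, 0.067, 0.006] -0.009
end [ 0.474 -0.268  0.16 ] 0.5006
```

apply_moves(
  linear=[
    [-0.18,1.0,0.066],
    [-0.18,1.0,0.066],
    [-0.18,1.0,0.066],
    [-0.18,1.0,0.066],
    [-0.18,1.0,0.066],
  ],
  delta_rot=[
    [0,0,-0.04],
    [0,0,-0.08],
    [0,0,-0.095],
    [0,0,-0.095],
    [0,0,-0.095],
  ],
  gripper=1,
)

```text
clock: 10.2
position: [0.5536, -0.0455, 0.175]
tool_rot: [-3.141, 0.001, 0.031]
force: [0.6, 1.1, 0.4]
grip_width: 0.0853
finger_force: 0.0
```

apply_moves(
  linear=[
    [-0.397,1.0,0.07],
    [-0.397,1.0,0.07],
    [-0.397,1.0,0.07],
    [-0.397,1.0,0.07],
    [-0.397,1.0,0.07],
  ],
  delta_rot=[
    [0,0,-0.04],
    [0,0,-0.08],
    [0,0,-0.101],
    [0,0,-0.101],
    [0,0,-0.101],
  ],
)

```text
clock: 10.62
position: [0.5178, -0.146, 0.1683]
tool_rot: [-3.141, 0.001, 0.243]
force: [0.3, 1.9, 0.1]
grip_width: 0.0855
finger_force: 0.0
```

apply_moves(
  linear=[
    [-0.668,1.0,0.079],
    [-0.668,1.0,0.079],
    [-0.668,1.0,0.079],
    [-0.668,1.0,0.079],
    [-0.668,1.0,0.079],
  ],
  delta_rot=[
    [0,0,-0.04],
    [0,0,-0.08],
    [0,0,-0.113],
    [0,0,-0.113],
    [0,0,-0.113],
  ],
)

```text
clock: 11.03
position: [0.4772, -0.2596, 0.1605]
tool_rot: [-3.141, 0.0, 0.478]
force: [0.4, 0.9, -0.2]
grip_width: 0.0851
finger_force: 0.0
```

apply_moves(
  linear=[
    [-0.072,0.067,0.006],
    [-0.072,0.067,0.006],
    [-0.072,0.067,0.006],
    [-0.072,0.067,0.006],
    [-0.072,0.067,0.006],
  ],
  delta_rot=[
    [0,0,-0.009],
    [0,0,-0.009],
    [0,0,-0.009],
    [0,0,-0.009],
    [0,0,-0.009],
  ],
)

```text
clock: 11.45
position: [0.4747, -0.2672, 0.1603]
tool_rot: [-3.141, -0.0, 0.501]
force: [0.3, -0.4, -0.2]
grip_width: 0.0857
finger_force: 0.0
```

```bash
python3 - <<'E'
from h import *
it,d=save('top','top2');ims,ds=save('side','side2')
v,u=np.mgrid[0:420,0:560];px=np.c_[u.ravel(),v.ravel()]
P=pts('top',d,px).reshape(420,560,3)
w=P[175:235,165:235];q=w[(w[...,2]>.113)&(w[...,2]<.13)]
c,rr=cv2.minEnclosingCircle((q[:,:2]*1000).astype(np.float32));print('jarT',len(q),c,rr,stand(np.array(c)/1000))
w=P[175:260,165:265];q=w[(w[...,2]>.06)&(w[...,2]<.076)];X=(q[:,:2]-S0)@E;Y=(q[:,:2]-S0)@N;s=abs(Y)<.03
print(np.histogram(X[s],np.arange(.03,.17,.005))[0])
P=pts('side',ds,px).reshape(420,560,3)
w=P[235:275,195:245];q=w[(w[...,2]>.115)&(w[...,2]<.13)]
c,rr=cv2.minEnclosingCircle((q[:,:2]*1000).astype(np.float32));print('jarS',len(q),c,rr,stand(np.array(c)/1000))
# funnel rim now, side view
w=P[160:215,380:425];q=w[(w[...,2]>.06)&(w[...,2]<.09)]
c,rr=cv2.minEnclosingCircle((q[:,:2]*1000).astype(np.float32));print('funnelS',len(q),c,rr)
print(monitor.observe()['position'],monitor.observe()['tool_rot'])
plan([.474,-.268,.052],.5)
E
```

```text
jarT 227 (612.8109741210938, 155.42266845703125) 30.173879623413086 (np.float64(0.0997), np.float64(0.0076))
[ 0  0 36 67 63 59 34  9  1  0  0  0  0  0  0  0  0  0  0  0  3 14 62 64
 61  6  0  0]
jarS 439 (613.0802001953125, 154.02389526367188) 30.101699829101562 (np.float64(0.0984), np.float64(0.007))
funnelS 620 (470.2151184082031, -269.4905700683594) 37.30766677856445
[ 0.47442329 -0.26764503  0.16034676] [-3.14142416e+00 -2.43919844e-05  5.00683654e-01]
[-0.005, 0.001, 1.0] 0.0
[-0.0, 0.0, 0.083] 0.0
end [ 0.474 -0.268  0.052] 0.5007
```

apply_moves(
  linear=[
    [0,0,0.2],
    [0,0,0.4],
    [0,0,0.6],
    [0,0,0.8],
    [0,0,0.9],
  ],
  delta_rot=[
    [0,0,0],
    [0,0,0],
    [0,0,0],
    [0,0,0],
    [0,0,0],
  ],
)

```text
clock: 11.97
position: [0.4735, -0.2677, 0.0685]
tool_rot: [-3.14, 0.001, 0.5]
force: [0.2, 0.1, 0.0]
grip_width: 0.0852
finger_force: 0.0
```

apply_moves(
  linear=[
    [0,0,0.06],
    [0,0,0.12],
    [0,0,0.18],
    [0,0,0.18],
    [0,0,0.18],
  ],
  delta_rot=[
    [0,0,0],
    [0,0,0],
    [0,0,0],
    [0,0,0],
    [0,0,0],
  ],
)

```text
clock: 12.38
position: [0.4742, -0.2685, 0.0527]
tool_rot: [3.141, -0.0, 0.5]
force: [1.1, -0.0, 0.7]
grip_width: 0.0853
finger_force: 0.0
```

apply_moves(
  linear=[
    [0,0,0],
    [0,0,0],
    [0,0,0],
    [0,0,0],
    [0,0,0],
  ],
  delta_rot=[
    [0,0,0],
    [0,0,0],
    [0,0,0],
    [0,0,0],
    [0,0,0],
  ],
  gripper=-1,
  force=30,
)

```text
clock: 12.8
position: [0.4743, -0.2685, 0.0531]
tool_rot: [3.141, -0.001, 0.5]
force: [-1.7, 1.5, 7.4]
grip_width: 0.0671
finger_force: 31.7
```

apply_moves(
  linear=[
    [0,0,0],
    [0,0,0],
    [0,0,0],
    [0,0,0],
    [0,0,0],
  ],
  delta_rot=[
    [0,0,0],
    [0,0,0],
    [0,0,0],
    [0,0,0],
    [0,0,0],
  ],
)

```text
clock: 13.22
position: [0.4743, -0.2684, 0.0531]
tool_rot: [3.141, -0.001, 0.5]
force: [-2.1, 1.1, 7.6]
grip_width: 0.0672
finger_force: 31.7
```

apply_moves(
  linear=[
    [0,0,-0.1],
    [0,0,-0.25],
    [0,0,-0.45],
    [0,0,-0.65],
    [0,0,-0.85],
  ],
  delta_rot=[
    [0,0,0],
    [0,0,0],
    [0,0,0],
    [0,0,0],
    [0,0,0],
  ],
)

```text
clock: 13.63
position: [0.4738, -0.2685, 0.1391]
tool_rot: [3.141, -0.0, 0.5]
force: [0.7, -1.2, -0.8]
grip_width: 0.067
finger_force: 34.4
```

apply_moves(
  linear=[
    [0,0,-0.25],
    [0,0,-0.5],
    [0,0,-0.75],
    [0,0,-0.95],
    [0,0,-0.95],
  ],
  delta_rot=[
    [0,0,0],
    [0,0,0],
    [0,0,0],
    [0,0,0],
    [0,0,0],
  ],
)

```text
clock: 14.05
position: [0.4749, -0.2694, 0.2367]
tool_rot: [3.138, -0.004, 0.5]
force: [0.2, -0.7, -1.2]
grip_width: 0.067
finger_force: 34.6
```

```bash
python3 - <<'E'
from h import *
print(monitor.observe()['position'],monitor.observe()['grip_width'])
plan([.6128,.1552,.233],.5,[.4740,-.268,.233],.5)
E
```

```text
[ 0.47494846 -0.2693759   0.23666588] 0.06704069510471929
[1.0, -0.939, -0.0] -0.0
[1.0, -0.939, -0.0] -0.0
[1.0, -0.939, -0.0] -0.0
[0.247, -0.231, -0.0] -0.0
end [0.6128 0.1552 0.233 ] 0.5
```

apply_moves(
  linear=[
    [0.1,-0.094,0],
    [0.25,-0.235,0],
    [0.45,-0.423,0],
    [0.65,-0.61,0],
    [0.85,-0.798,0],
  ],
  delta_rot=[
    [0,0,0],
    [0,0,0],
    [0,0,0],
    [0,0,0],
    [0,0,0],
  ],
)

```text
clock: 14.47
position: [0.5102, -0.1565, 0.2326]
tool_rot: [-3.141, 0.0, 0.499]
force: [0.3, -0.3, -2.1]
grip_width: 0.0668
finger_force: 34.6
```

apply_moves(
  linear=[
    [0.2,-0.188,0],
    [0.4,-0.376,0],
    [0.6,-0.563,0],
    [0.8,-0.751,0],
    [1.0,-0.939,0],
  ],
  delta_rot=[
    [0,0,0],
    [0,0,0],
    [0,0,0],
    [0,0,0],
    [0,0,0],
  ],
)

```text
clock: 14.88
position: [0.553, -0.026, 0.2326]
tool_rot: [-3.141, 0.0, 0.5]
force: [0.1, -0.7, -2.5]
grip_width: 0.0672
finger_force: 34.6
```

apply_moves(
  linear=[
    [0.2,-0.188,0],
    [0.4,-0.376,0],
    [0.6,-0.563,0],
    [0.8,-0.751,0],
    [1.0,-0.939,0],
  ],
  delta_rot=[
    [0,0,0],
    [0,0,0],
    [0,0,0],
    [0,0,0],
    [0,0,0],
  ],
)

```text
clock: 15.3
position: [0.5957, 0.1043, 0.2325]
tool_rot: [-3.141, 0.0, 0.5]
force: [0.4, 0.1, -1.4]
grip_width: 0.0666
finger_force: 34.6
```

apply_moves(
  linear=[
    [0.15,-0.141,0],
    [0.27,-0.254,0],
    [0.35,-0.329,0],
    [0.397,-0.372,0],
    [0.397,-0.372,0],
  ],
  delta_rot=[
    [0,0,0],
    [0,0,0],
    [0,0,0],
    [0,0,0],
    [0,0,0],
  ],
)

```text
clock: 15.72
position: [0.6129, 0.1553, 0.2323]
tool_rot: [3.142, 0.0, 0.501]
force: [-0.4, -0.2, -0.8]
grip_width: 0.0669
finger_force: 34.6
```

apply_moves(
  linear=[
    [0,0,0.1],
    [0,0,0.2],
    [0,0,0.3],
    [0,0,0.35],
    [0,0,0.35],
  ],
  delta_rot=[
    [0,0,0],
    [0,0,0],
    [0,0,0],
    [0,0,0],
    [0,0,0],
  ],
)

```text
clock: 16.13
position: [0.6121, 0.1541, 0.1957]
tool_rot: [-3.141, 0.002, 0.499]
force: [0.1, 0.2, -1.2]
grip_width: 0.0669
finger_force: 34.6
```

```bash
python3 - <<'E'
from h import *
s=monitor.observe();print(s['position'],s['tool_rot'],s['finger_force'])
im,d=save('side','side3');it,dt=save('top','top3')
c=np.zeros((600,800,3),np.uint8)
c[:,:480]=cv2.resize(im[150:310,170:298],(480,600),interpolation=3)
c[:320,480:]=cv2.resize(it[150:270,160:280],(320,320),interpolation=3)
cv2.imwrite('pics/crop3.png',c[:,:,::-1])
E
```

```text
[0.61209958 0.15411048 0.19574055] [-3.14132497e+00  2.24191985e-03  4.99320781e-01] 34.572617411613464
```

View pics/crop3.png

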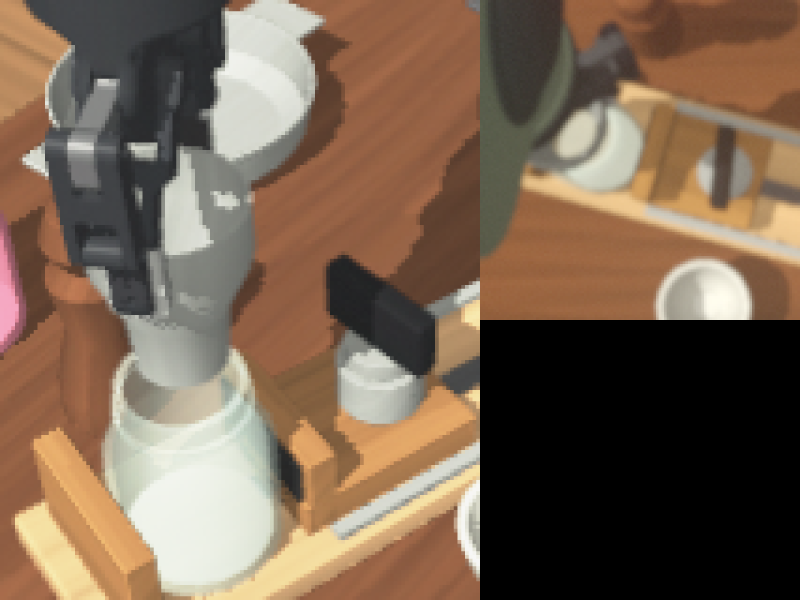

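The crop shows the funnel upright in the grip, with its spout end at side pixel (218,250) over the jar mouth. I'll fit its axis from the depth points.

```bash
python3 - <<'E'
from h import *
from scipy.optimize import least_squares as ls
v,u=np.mgrid[0:420,0:560];px=np.c_[u.ravel(),v.ravel()]
d=np.load('side3_d.npy');P=pts('side',d,px).reshape(420,560,3)
def fit(q,rf,n):
    r=rf(q[:,2]);f=lambda c:np.hypot(q[:,0]-c[0],q[:,1]-c[1])-r
    s=ls(f,[.613,.155],loss='soft_l1',f_scale=.001);print(n,len(q),s.x,np.abs(f(s.x)).mean())
im=cv2.imread('pics/side3.png')
w=P[232:253,204:233].reshape(-1,3);c=im[232:253,204:233].reshape(-1,3)
q=w[(w[:,2]>.145)&(w[:,2]<.172)&(np.hypot(w[:,0]-.613,w[:,1]-.155)<.03)]
fit(q,lambda z:.02+.002*(z-.143)/.03,'spout')
w=P[190:232,212:238].reshape(-1,3);q=w[(w[:,2]>.203)&(w[:,2]<.224)&(np.hypot(w[:,0]-.613,w[:,1]-.155)<.045)]
fit(q,lambda z:.034+0*z,'band')
# jar body / neck from side2 (clear)
P2=pts('side',np.load('side2_d.npy'),px).reshape(420,560,3)
w=P2[240:305,195:255].reshape(-1,3);h=np.hypot(w[:,0]-.613,w[:,1]-.155)
q=w[(w[:,2]>.03)&(w[:,2]<.078)&(h>.03)&(h<.046)];fit(q,lambda z:.039+0*z,'jarbody')
q=w[(w[:,2]>.108)&(w[:,2]<.120)&(h>.022)&(h<.036)&((w[:,:2]-[.613,.155])@[-.34,.30]>0)];fit(q,lambda z:.029+0*z,'neck')
E
```

```text
spout 303 [0.61054091 0.15315261] 0.0004618743171866105
band 482 [0.6112323  0.15448912] 0.0008752539471205004
jarbody 942 [0.61325331 0.15395288] 0.0016366325969376873
neck 222 [0.61315916 0.1542401 ] 0.000881216201102481
```

apply_moves(
  linear=[
    [0.015,0.008,0],
    [0.015,0.008,0.08],
    [0.015,0.008,0.16],
    [0.015,0.008,0.24],
    [0.015,0.008,0.3],
  ],
  delta_rot=[
    [0,0,0],
    [0,0,0],
    [0,0,0],
    [0,0,0],
    [0,0,0],
  ],
)

```text
clock: 16.65
position: [0.6141, 0.1547, 0.166]
tool_rot: [-3.141, 0.001, 0.5]
force: [-1.1, 0.1, -0.6]
grip_width: 0.067
finger_force: 34.6
```

apply_moves(
  linear=[
    [0,0,0.04],
    [0,0,0.08],
    [0,0,0.12],
    [0,0,0.15],
    [0,0,0.15],
  ],
  delta_rot=[
    [0,0,0],
    [0,0,0],
    [0,0,0],
    [0,0,0],
    [0,0,0],
  ],
)

```text
clock: 17.07
position: [0.6143, 0.1547, 0.1518]
tool_rot: [-3.142, 0.001, 0.5]
force: [0.0, 0.7, -1.6]
grip_width: 0.0671
finger_force: 34.6
```

Spout is about 24 mm into the neck without contact. Creeping down the rest.

apply_moves(
  linear=[
    [0,0,0.02],
    [0,0,0.04],
    [0,0,0.06],
    [0,0,0.08],
    [0,0,0.09],
  ],
  delta_rot=[
    [0,0,0],
    [0,0,0],
    [0,0,0],
    [0,0,0],
    [0,0,0],
  ],
)

```text
clock: 17.48
position: [0.6144, 0.1547, 0.1431]
tool_rot: [-3.142, 0.0, 0.5]
force: [0.9, -0.9, -0.6]
grip_width: 0.0671
finger_force: 34.6
```

apply_moves(
  linear=[
    [0,0,0.01],
    [0,0,0.02],
    [0,0,0.03],
    [0,0,0.03],
    [0,0,0.03],
  ],
  delta_rot=[
    [0,0,0],
    [0,0,0],
    [0,0,0],
    [0,0,0],
    [0,0,0],
  ],
)

```text
clock: 17.9
position: [0.6145, 0.1547, 0.1404]
tool_rot: [3.142, 0.0, 0.5]
force: [-0.2, 0.4, -1.4]
grip_width: 0.067
finger_force: 34.6
```

apply_moves(
  linear=[
    [0,0,0.008],
    [0,0,0.016],
    [0,0,0.02],
    [0,0,0.02],
    [0,0,0.02],
  ],
  delta_rot=[
    [0,0,0],
    [0,0,0],
    [0,0,0],
    [0,0,0],
    [0,0,0],
  ],
)

```text
clock: 18.32
position: [0.6148, 0.1547, 0.1386]
tool_rot: [3.141, -0.001, 0.5]
force: [1.9, 0.2, 1.3]
grip_width: 0.0672
finger_force: 34.7
```

apply_moves(
  linear=[
    [0,0,0.008],
    [0,0,0.016],
    [0,0,0.02],
    [0,0,0.02],
    [0,0,0.02],
  ],
  delta_rot=[
    [0,0,0],
    [0,0,0],
    [0,0,0],
    [0,0,0],
    [0,0,0],
  ],
)

```text
clock: 18.73
position: [0.6152, 0.1547, 0.1376]
tool_rot: [3.141, -0.002, 0.5]
force: [-0.9, 1.0, 17.1]
grip_width: 0.067
finger_force: 36.6
```

Seated contact. I'll ease off, open and lift.

apply_moves(
  linear=[
    [0,0,-0.005],
    [0,0,-0.01],
    [0,0,-0.012],
    [0,0,-0.012],
    [0,0,-0.012],
  ],
  delta_rot=[
    [0,0,0],
    [0,0,0],
    [0,0,0],
    [0,0,0],
    [0,0,0],
  ],
)

```text
clock: 19.15
position: [0.6148, 0.1547, 0.1378]
tool_rot: [3.141, -0.001, 0.5]
force: [2.6, 0.2, 6.5]
grip_width: 0.0676
finger_force: 35.0
```

apply_moves(
  linear=[
    [0,0,0],
    [0,0,0],
    [0,0,0],
    [0,0,0],
    [0,0,0],
  ],
  delta_rot=[
    [0,0,0],
    [0,0,0],
    [0,0,0],
    [0,0,0],
    [0,0,0],
  ],
  gripper=1,
)

```text
clock: 19.57
position: [0.6143, 0.1548, 0.1375]
tool_rot: [-3.141, 0.0, 0.5]
force: [-0.5, 0.2, -0.7]
grip_width: 0.0855
finger_force: 0.0
```

apply_moves(
  linear=[
    [0,0,-0.1],
    [0,0,-0.25],
    [0,0,-0.45],
    [0,0,-0.7],
    [0,0,-0.9],
  ],
  delta_rot=[
    [0,0,0],
    [0,0,0],
    [0,0,0],
    [0,0,0],
    [0,0,0],
  ],
)

```text
clock: 19.98
position: [0.6147, 0.1545, 0.2299]
tool_rot: [3.141, -0.001, 0.5]
force: [-0.5, 0.8, 0.3]
grip_width: 0.0852
finger_force: 0.0
```

apply_moves(
  linear=[
    [-0.2,0.2,-0.2],
    [-0.4,0.4,-0.4],
    [-0.7,0.7,-0.4],
    [-0.9,0.9,-0.4],
    [-0.9,0.9,-0.4],
  ],
  delta_rot=[
    [0,0,0],
    [0,0,0],
    [0,0,0],
    [0,0,0],
    [0,0,0],
  ],
)

```text
clock: 20.4
position: [0.5772, 0.0261, 0.2695]
tool_rot: [3.14, -0.001, 0.493]
force: [-0.4, -0.1, 0.7]
grip_width: 0.0854
finger_force: 0.0
```

```bash
python3 - <<'E'
from h import *
im,d=save('side','side4');it,dt=save('top','top4')
c=np.zeros((600,800,3),np.uint8)
c[:,:480]=cv2.resize(im[150:310,170:298],(480,600),interpolation=3)
c[:320,480:]=cv2.resize(it[150:270,160:280],(320,320),interpolation=3)
cv2.imwrite('pics/crop4.png',c[:,:,::-1])
v,u=np.mgrid[0:420,0:560];px=np.c_[u.ravel(),v.ravel()]
P=pts('side',d,px).reshape(420,560,3)[195:250,190:245].reshape(-1,3)
q=P[(P[:,2]>.145)&(P[:,2]<.19)&(np.hypot(P[:,0]-.613,P[:,1]-.155)<.045)]
t=q[q[:,2]>.165];print('rim',t[:,2].max(),np.percentile(t[:,2],95),cv2.minEnclosingCircle((t[:,:2]*1000).astype(np.float32)))
P=pts('top',dt,px).reshape(420,560,3)[170:240,160:240].reshape(-1,3)
t=P[(P[:,2]>.162)&(P[:,2]<.19)];print('rimT',len(t),np.median(t[:,2]) if len(t) else 0,cv2.minEnclosingCircle((t[:,:2]*1000).astype(np.float32)) if len(t) else 0)
if len(t):
    A=np.c_[t[:,:2],np.ones(len(t))];print('tilt',np.linalg.lstsq(A,t[:,2],rcond=None)[0])
E
```

```text
rim 0.17196431547048663 0.17036719083275004 ((613.3186645507812, 153.16441345214844), 35.05546569824219)
rimT 0 0 0
```

View pics/crop4.png

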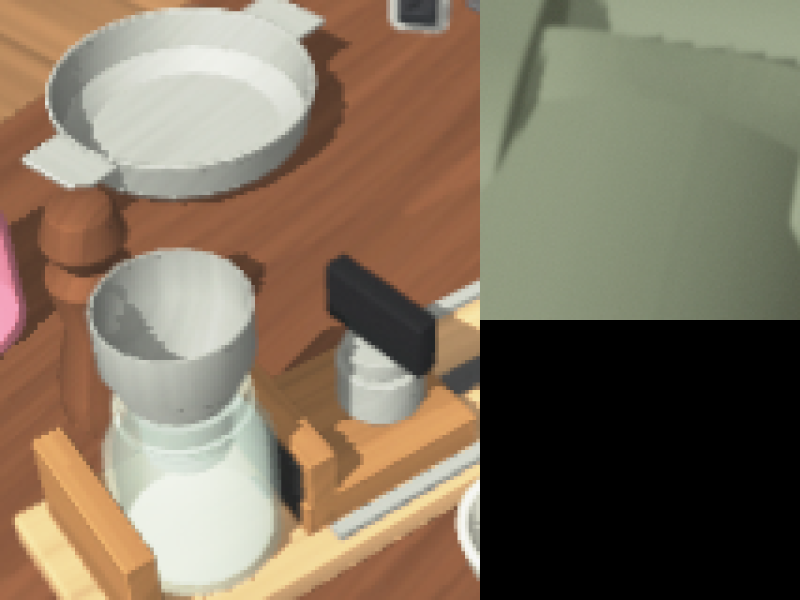

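The crop shows the funnel upright in the jar mouth, rim centred near side pixel (216,231). Its rim height of 0.171 m and centre match a seated funnel, and the knob is still across. Handing in.

```bash
python3 -c "
from h import *
print(workorder.job_done())"
```

```text
the job is handed in; nothing more can be done
None
```

The job is handed in, though the hand-in call returned no verdict: by camera the jar is clamped snug (jaw about 0.090 m, knob about 1.4 rad), and the funnel sits upright within about 1 mm of the mouth's centre with the gripper clear.

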